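# Send the loaded tray into the plate reader and start it

## Robot

A 6-joint arm with a two-finger parallel gripper is mounted at the origin on a cart in front of the work surface, level with it; the furniture and walls round the work are solid. World frame = base frame: x ahead of the robot, y to its left, z up, the work surface at z = 0. Lengths are in m, angles in rad, forces in N, time in s.
With the tool pointing down it reaches from about 0.25 to 0.8 m from the base axis. Payload 3.9 kg.
Tool frame: the origin (TCP) lies midway between the tips of the shut fingers; the grasp point (between the pads) lies 19 mm behind it; x points along the fingers, z is the direction in which the jaws open and shut, and the axes are right-handed (so a half turn about x gives the same grasp; the last joint's range is limited). The gripper opens to 85 mm and grips with 20 to 120 N. Pads are 22 mm wide; open, the fingers measure 114 mm over their backs; the gripper's body (76 mm by 85 mm) begins 54 mm behind the grasp point. The pads swing forward as they close: fully open they stand 13 mm farther back than shut.
Start: joints at [-1.145, 0.26, -0.138, 1.173, 0, 1.571], TCP at [0.217, -0.478, 0.198] pointing down, gripper open.
Joint ranges: [-2.78, 2.78], [-0.83, 1.72], [-1.28, 1.37], [-1.9, 2.12], [-1.57, 1.48], [-3.14, 3.14]. Speed limits (rad/s): [2.57, 2.57, 3.14, 3.14, 3.14, 3.14].

## Interface

Orientations are given as a rotation vector (axis times angle).
In Python, from workcell import get_state, eyes, job gives the robot as it stands.
- The arm moves only by the tool play_rows, never from a script. Its argument "rows" is a list of rows, each an object of numbers: "tx", "ty", "tz": the shift along the tool's x, y, z in mm; "wx", "wy", "wz": the turn, a rotation vector about the tool's x, y, z in rad; "claw": the closure, from 0 (fully open) to 1 (shut). A call has exactly 5 rows; each row shifts and turns the commanded pose from where the row before left it, along the tool's axes as they then stand; what a row does not reach is not made up. A row lasts 1/10 s, in which the tool goes at most 50 mm and 8.59 degrees, less where a joint would pass 70% of its speed; a pose out of reach is approached as far as the arm can. A call is refused whole if a number of a shift passes 50 or a number of a turn 0.15, either way. A call with a gripper value outside its range is refused whole. The fingers move at their own pace and stop on an object; "grip_force" is the grip in N (left out, the last holds). Time passes only in rows, so rows that do not move let the fingers close, or fill a call up. It gives the time, the measured TCP pose, the force and the opening at its end, in the units of the state.
- get_state(): the state, without advancing time (a new reading comes with each control period).
- eyes.read_camera(name): name is "scene" or "top" or "wrist"; returns (picture, depth): 400x640x3 uint8, blue, green, red; 400x640 float32, m along the optical axis (not along the pixel's ray), 0 where there is no reading.
- eyes.calibration(name): a dict with "K" (3x3 intrinsics, pixels), "camera_from_world" (4x4, takes a point from world to camera coordinates). Camera axes: x right, y up, looking along -z (the intrinsics and any distortion apply to the point x, -y, -z); pixel columns grow to the right and rows downward; lengths in m; the calibration is good to about 2 mm. A picture is of the moment at which its call begins: read the wrist's pose just before it. calibration takes no time and is no camera call; for the wrist camera it gives the pose at the moment of the call.
- job.finish_job(): hands the job in, once; it reports no verdict.
The state is a dict: "t": time; "joints": joint angles; "joint_vel": joint speeds; "joint_torque": joint torques, N m; "eef_pos": TCP position; "tcp_rot": TCP orientation; "force": force on the tool from outside, world axes, zero at the start; "wrist_torque": the same for the moment, N m; "opening": finger opening in m.
Only numpy, scipy, OpenCV 4.12 (cv2) and the standard library are available. Lean on these libraries where they do the work, as an engineer would, in place of code of your own. Each camera call takes 0.05 s, during which the arm holds its last target.

## Task

The white two-bay plate reader on the bench has both of its blue trays pulled out, and only one of them carries a test plate. With the fingertips, push the tray that carries the test plate fully home, keeping the plate lying in it and the fingers off the plate, then press the green start button on top of the reader right down and let it come back up. Leave the empty tray standing out as it is, pick nothing up and leave everything else on the bench alone.

Things in the scene. Friction and masses are not known exactly. Their poses are not given: they have to be found in the camera images.
- reader: White plate reader, fixed box 140 mm deep (its x), 200 wide (y), 75 high. Origin at the centre of its underside. Its x points from front to back (away from the robot, turned 0 to 20 degrees to the left), y to its left, z up. Front face at x = -70 mm; two tray bays centred at y = +47 and -47 mm; which tray is in which bay changes. On top: the start button and, behind it, a flat dark display.
- tray_full (a joint): How far the blue tray with the plate has been pushed in, m: 0 fully out (where it starts), 0.075 fully home (firm stop). Slides along the reader's x (in is +x) with about 1.5 N friction, stays where left. Behind its front panel is a pocket 75 x 58 mm with walls 10 mm high, where the plate lies.
- tray_full_front (a point): Centre of the outer face of the front panel of the tray with the plate; moves with it; axes as the reader's. The panel is upright, flat, 80 mm wide, 46 high, 10 thick, from 10 to 56 mm above the bench. Home, its outer face is 80 mm in front of the reader's centre (its back meets the reader's front face).
- tray_empty (a joint): How far the other, empty tray has been pushed in, in m, counted the same way; the same kind of tray; starts 0 to 0.02 in. There are 14 mm between the sides of the two front panels.
- tray_empty_front (a point): Centre of the outer (front) face of the empty tray's front panel, 33 mm above the bench; axes as the reader's.
- plate: Flat off-white test plate, 67 x 52 x 5 mm, loose, lying in the pocket of one tray. Origin at the centre of its underside.
- start_button (a joint): Travel of the green round push button on top of the reader, in m: 0 is up, 0.006 is right down. It springs back up by itself; about 4 N hold it fully down.
- start_button_top (a point): Centre of the top of the green button (26 mm across, in a low grey collar), which moves down with it; it is on the reader's middle line, 45 mm in front of the reader's centre.
- dropper_red: Small white dropper bottle with red cap, 27 mm across, 66 mm high, standing loose near the right front corner of the reader; origin at the centre of its underside.
- dropper_blue: Small white dropper bottle with blue cap, 27 mm across, 66 mm high, standing loose to the left, nearer the robot; origin at the centre of its underside.
- wash_bottle: White bottle with green cap, 54 mm across, 118 mm high, standing loose on the right side of the bench; origin at the centre of its underside.
- timer: Loose white bench timer lying flat on the right, 60 x 66 x 19 mm; origin at the centre of its underside.
- loose_tube: Loose capped blood tube lying on the right of the bench, about 100 mm long, 16 mm thick; origin at the centre of its underside.
Things that resemble listed ones, but are neither listed nor needed, are in the scene too. Leave any black look-alike of the plate alone.

How it is judged:
On the way, in this order (a step that is already met when the one before it is completed fails the run):
1. the tray with the plate is pushed fully home (value of joint tray_full above 0.072 m and x of plate in the frame of tray_full_front between 0.04 and 0.055 m and y of plate in the frame of tray_full_front between -0.008 and 0.008 m and z of plate in the frame of tray_full_front below -0.01 m), for 0.2 s.
2. the start button is pressed right down (value of joint start_button above 0.0045 m), for 0.05 s.
At the end, for the whole second after the job is handed in: The tray with the test plate is home (within 3 mm of its stop) with the plate lying flat in its pocket and at rest, the start button is up again after having been pressed, and the empty tray still stands where it stood (within 6 mm) (all of step 1 and value of joint start_button below 0.0015 m and distance of tray_empty_front from where it was at the start of the episode below 0.006 m and linear speed of plate below 0.02 m/s); the robot touches nothing.
It fails at once if the start button is pressed while the loaded tray is still out (value of joint start_button above 0.0045 m and value of joint tray_full below 0.069 m).
It fails at once if the empty tray is moved (distance of tray_empty_front from where it was at the start of the episode above 0.01 m).
It fails at once if the plate is touched by the robot (contact force between any of the fingers, the arm and plate above 0.5 N).
It fails at once if the plate is lifted or thrown out of its tray (height (world z) of plate above 0.035 m or angle between plate's own z axis and vertical above 0.35 rad).
It fails at once if a bystander is shifted or lifted by more than 20 mm (distance of any of dropper_blue, dropper_red, wash_bottle, timer, loose_tube from where it was at the start of the episode above 0.02 m).
It also fails if it takes over 43 s, if anything falls off the work surface, if the arm or the gripper's body presses on something with over 40 N, if the wrist force passes 120 N, or if a joint passes its speed limit or range.

## Working session

There is one attempt and no reset: what is moved stays moved. The work goes in short steps, Python scripts to look and compute and a tool call to move; the robot and the scene stay as the last step left them, time stands still between calls to the robot, and variables do not carry over. Pictures are saved under pics/ and viewed, and the job is handed in when it is done.

Besides the shell and the picture viewer there is one more tool, called after ">>>" in YAML: its name, and indented under it one key for each argument. play_rows: Moves the arm, as the interface text tells. Its arguments: {"type":"object","properties":{"rows":{"type":"array","items":{"type":"object","properties":{"tx":{"type":"number"},"ty":{"type":"number"},"tz":{"type":"number"},"wx":{"type":"number"},"wy":{"type":"number"},"wz":{"type":"number"},"claw":{"type":"number"}}}},"grip_force":{"type":"number"}},"required":["rows"]}

```bash
mkdir -p pics
python3 - <<'E'
from workcell import get_state, eyes, job
import cv2,numpy as np
print(get_state())
for n in ("scene","top"):
    p,d=eyes.read_camera(n); cv2.imwrite(f"pics/{n}0.png",p); np.save(f"{n}0.npy",d)
    c=eyes.calibration(n); print(n,c); np.savez(f"{n}_cal.npz",K=c["K"],T=c["camera_from_world"])
E
```

```text
{'t': 0.0, 'joints': array([-1.14500298e+00,  2.60647259e-01, -1.39385900e-01,  1.17269318e+00,
       -3.07820024e-05,  1.57079665e+00]), 'joint_vel': array([-4.62477366e-04, -4.71561469e-04, -2.06545453e-04, -7.27998622e-04,
        6.97167765e-05, -3.57695784e-04]), 'joint_torque': array([-4.66162492e-04, -4.05675173e+01,  2.53923297e+01,  1.89243432e-02,
        1.46609841e-04, -2.28974983e-06]), 'eef_pos': array([ 0.216528  , -0.47744468,  0.19757787]), 'tcp_rot': array([ 0.89114993,  1.38273855, -0.88947414]), 'force': array([-0.10411562,  0.1330203 ,  1.14446667]), 'wrist_torque': array([ 0.00419688, -0.01682382, -0.01423912]), 'opening': 0.08570448188473889}
scene {'K': array([[363.23703836,   0.        , 317.07950664],
       [  0.        , 363.23703836, 200.44698714],
       [  0.        ,   0.        ,   1.        ]]), 'camera_from_world': array([[-0.44183941, -0.89687353, -0.01989479,  0.34713697],
       [ 0.44272882, -0.23728855,  0.864688  , -0.24361681],
       [-0.78023659,  0.37324523,  0.5019152 , -0.74182725],
       [ 0.        ,  0.        ,  0.        ,  1.        ]])}
top {'K': array([[460.04136583,   0.        , 317.79458055],
       [  0.        , 460.04136583, 194.24063095],
       [  0.        ,   0.        ,   1.        ]]), 'camera_from_world': array([[ 2.91959095e-03, -9.99867961e-01, -1.59855316e-02,
         1.62018390e-01],
       [ 9.94647354e-01,  1.25249987e-03,  1.03320238e-01,
        -4.58485707e-01],
       [-1.03286574e-01, -1.62016195e-02,  9.94519679e-01,
        -1.56931984e+00],
       [ 0.00000000e+00,  0.00000000e+00,  0.00000000e+00,
         1.00000000e+00]])}
```

View pics/scene0.png

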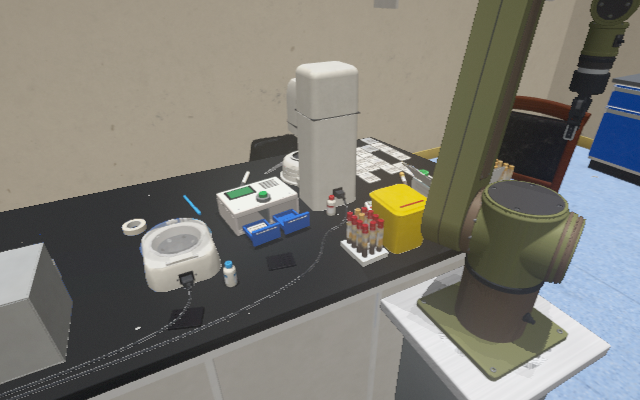

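View pics/top0.png

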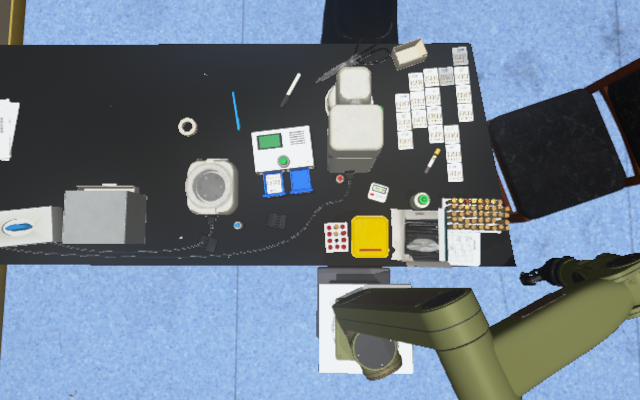

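The plate sits in the left tray, at top-view pixel (273,182); the empty tray is at (301,180) and the button at (284,160). Next I'll enlarge the view and measure.

```bash
cat > h.py <<'E'
import numpy as np,cv2
def cal(n):
    c=np.load(f"{n}_cal.npz"); return c["K"],c["T"]
def backproj(n,d):
    K,T=cal(n); v,u=np.mgrid[0:400,0:640]
    x=(u-K[0,2])/K[0,0]*d; y=-(v-K[1,2])/K[1,1]*d
    P=np.stack([x,y,-d],-1); return (P-T[:3,3])@T[:3,:3]
E
python3 - <<'E'
from h import *
for n,(x0,x1,y0,y1) in dict(top=(240,320,115,205),scene=(205,325,165,255)).items():
    p=cv2.imread(f"pics/{n}0.png"); s=6 
    cv2.imwrite(f"pics/{n}0c.png",cv2.resize(p[y0:y1,x0:x1],None,fx=s,fy=s,interpolation=cv2.INTER_CUBIC))
p=cv2.imread("pics/top0.png"); d=np.load("top0.npy"); W=backproj("top",d)
hsv=cv2.cvtColor(p,cv2.COLOR_BGR2HSV)
roi=np.zeros(d.shape,bool); roi[115:205,245:320]=1
m=roi&(W[...,2]>0.065)&(W[...,2]<0.085)
c=W[m][:,:2].astype(np.float32); r=cv2.minAreaRect(c); print("top rect",r, cv2.boxPoints(r), np.median(W[m][:,2]))
g=roi&(hsv[...,0]>45)&(hsv[...,0]<85)&(hsv[...,1]>120); 
g2=g.copy(); g2[:152]=0
print("btn",g2.sum(),W[g2].mean(0), "disp",W[g&~g2].mean(0))
b=roi&(hsv[...,0]>100)&(hsv[...,0]<130)&(hsv[...,1]>120)
b[:, :250]=0; b[:160]=0
print("blue",b.sum())
bt=b&(W[...,2]>0.045)
n_,lab=cv2.connectedComponents(bt.astype(np.uint8))
for i in range(1,n_):
    q=W[lab==i]
    if len(q)>20: print(len(q),q.mean(0),cv2.boxPoints(cv2.minAreaRect(q[:,:2].astype(np.float32))),q[:,2].max())
# red/blue droppers
for nm,(u,v) in dict(red=(340,179),blue=(237,226),redsamples=(336,236)).items(): print(nm,W[v,u])
for u in (265,274,283,292,301,308):
    print(u,[tuple(np.round(W[v,u]*1000).astype(int)) for v in range(166,202,3)])
E
```

```text
top rect ((0.6087190508842468, 0.2858164310455322), (0.14130541682243347, 0.2000884860754013), 6.848933696746826) [[0.52664006 0.3767213 ]
 [0.550501   0.17806062]
 [0.69079804 0.19491157]
 [0.6669371  0.39357224]] 0.07477720794081853
btn 40 [0.56507018 0.27870604 0.09535935] disp [0.63728521 0.32867925 0.0762596 ]
blue 729
68 [0.46397597 0.21834116 0.07784155] [[0.2934689  0.13714576]
 [0.33383346 0.08140877]
 [0.50430614 0.2048645 ]
 [0.46394157 0.2606015 ]] 1.6106802686936685
66 [0.45433258 0.31398192 0.05487082] [[0.44492033 0.35218954]
 [0.45369634 0.27355325]
 [0.46324596 0.27461904]
 [0.45446995 0.35325533]] 0.06426354398259516
red [0.50700669 0.0870117  0.05764506]
blue [0.34633405 0.43429855 0.06251136]
redsamples [0.31436417 0.09973588 0.0102164 ]
265 [(np.int64(549), np.int64(341), np.int64(75)), (np.int64(539), np.int64(342), np.int64(71)), (np.int64(536), np.int64(347), np.int64(27)), (np.int64(527), np.int64(349), np.int64(15)), (np.int64(517), np.int64(349), np.int64(13)), (np.int64(506), np.int64(348), np.int64(15)), (np.int64(495), np.int64(348), np.int64(15)), (np.i
[... 2304 characters left out ...]
64(56)), (np.int64(462), np.int64(221), np.int64(32)), (np.int64(454), np.int64(222), np.int64(6)), (np.int64(444), np.int64(222), np.int64(-1))]
308 [(np.int64(551), np.int64(196), np.int64(62)), (np.int64(545), np.int64(197), np.int64(33)), (np.int64(536), np.int64(197), np.int64(27)), (np.int64(526), np.int64(197), np.int64(22)), (np.int64(514), np.int64(197), np.int64(28)), (np.int64(505), np.int64(197), np.int64(18)), (np.int64(495), np.int64(198), np.int64(13)), (np.int64(485), np.int64(197), np.int64(14)), (np.int64(469), np.int64(196), np.int64(57)), (np.int64(464), np.int64(198), np.int64(6)), (np.int64(454), np.int64(198), np.int64(0)), (np.int64(444), np.int64(198), np.int64(-2))]
```

View pics/top0c.png

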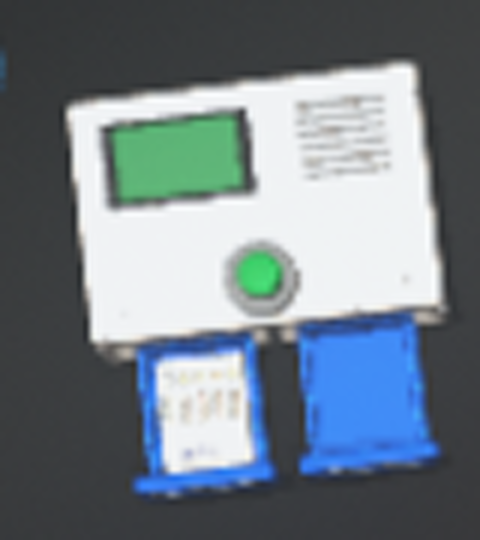

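View pics/scene0c.png

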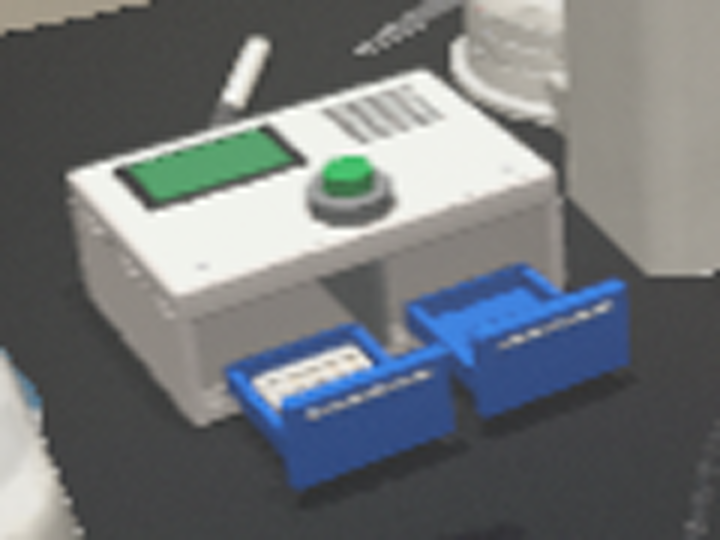

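```bash
cat >> h.py <<'E'
from scipy.spatial.transform import Rotation as Ro
yaw=np.radians(6.85); C=np.array([0.609,0.286,0]); Rr=Ro.from_euler('z',yaw).as_matrix()
def r2w(x,y,z): return C+Rr@np.array([x,y,z])
def w2r(p): return Rr.T@(np.asarray(p)-C)
E
python3 - <<'E'
from h import *
from workcell import get_state
s=get_state(); R=Ro.from_rotvec(s["tcp_rot"]).as_matrix(); print(R.round(3))
d=np.load("top0.npy"); W=backproj("top",d)
for x0 in np.arange(0.2,0.6,0.05):
    print(round(x0,2),[ (round(y0,2),round(float(W[(abs(W[...,0]-x0)<.025)&(abs(W[...,1]-y0)<.05)][:,2].max(initial=-1)),2)) for y0 in np.arange(-.4,.5,.1)])
for sg in(1,-1):
    yr=Rr[:,1]*sg; x=np.array([0,0,-1.]); Rt=np.stack([x,np.cross(yr,x),yr],1)
    print(sg,Ro.from_matrix(R.T@Rt).as_rotvec())
# button heights
D=[]
for r in range(0,400):
  pass
Wf=(W-C)@Rr
m=(abs(Wf[...,0]+.045)<.03)&(abs(Wf[...,1])<.03)&(Wf[...,2]>.03)
for q in Wf[m]: D.append(q)
D=np.array(D); rr=np.hypot(D[:,0]+.045,D[:,1])
for a in range(0,30,3):
    k=(rr*1000>=a)&(rr*1000<a+3); 
    if k.any(): print(a,D[k,2].round(3))
E
```

```text
[[-0.001  0.911  0.413]
 [ 0.002  0.413 -0.911]
 [-1.     0.    -0.002]]
0.2 [(np.float64(-0.4), 0.75), (np.float64(-0.3), 0.76), (np.float64(-0.2), 0.21), (np.float64(-0.1), 0.82), (np.float64(-0.0), 0.81), (np.float64(0.1), 0.01), (np.float64(0.2), 0.01), (np.float64(0.3), 0.01), (np.float64(0.4), 0.01)]
0.25 [(np.float64(-0.4), 0.73), (np.float64(-0.3), 0.01), (np.float64(-0.2), 0.25), (np.float64(-0.1), 0.19), (np.float64(-0.0), 0.14), (np.float64(0.1), 0.14), (np.float64(0.2), 0.01), (np.float64(0.3), 0.01), (np.float64(0.4), 0.01)]
0.3 [(np.float64(-0.4), 0.01), (np.float64(-0.3), 0.13), (np.float64(-0.2), 0.25), (np.float64(-0.1), 0.18), (np.float64(-0.0), 0.14), (np.float64(0.1), 1.61), (np.float64(0.2), 0.01), (np.float64(0.3), 0.01), (np.float64(0.4), 0.01)]
0.35 [(np.float64(-0.4), 0.12), (np.float64(-0.3), 0.11), (np.float64(-0.2), 0.25), (np.float64(-0.1), 0.19), (np.float64(-0.0), 0.14), (np.float64(0.1), 0.13), (np.float64(0.2), 0.01), (np.float64(0.3), 0.01), (np.float64(0.4), 0.07)]
0.4 [(np.float64(-0.4), 0.12), (np.float64(-0.3), 0.11), (np.float64(-0.2), 0.24), (n
[... 1767 characters left out ...]
075 0.072 0.069 0.072 0.071 0.078 0.074 0.078 0.075 0.081
 0.08  0.073 0.077 0.069 0.078 0.075 0.079 0.07  0.07  0.076 0.077 0.077
 0.078 0.072 0.073 0.077 0.07  0.072 0.072 0.077 0.068]
24 [0.072 0.078 0.075 0.073 0.073 0.077 0.073 0.077 0.071 0.077 0.077 0.071
 0.076 0.072 0.077 0.074 0.083 0.067 0.071 0.082 0.072 0.076 0.078 0.073
 0.076 0.07  0.072 0.075 0.072 0.08  0.074 0.072 0.079 0.075 0.066 0.068
 0.07  0.075 0.07  0.063 0.063 0.048 0.042]
27 [0.076 0.072 0.079 0.078 0.07  0.065 0.074 0.078 0.077 0.072 0.073 0.079
 0.077 0.074 0.074 0.078 0.073 0.077 0.078 0.079 0.073 0.081 0.069 0.069
 0.08  0.074 0.078 0.077 0.072 0.079 0.077 0.074 0.071 0.078 0.073 0.076
 0.075 0.069 0.072 0.063]
```

>>> play_rows:
  rows:
    - {"tx":-40,"wx":0.1,"claw":1}
    - {"tx":-40,"wx":0.1,"claw":1}
    - {"tx":-30,"wx":0.106,"claw":1}
    - {"tx":0,"claw":1}
    - {"claw":1}

```text
$.rows[0]: bad value
```

```bash
cat > st.py <<'E'
from h import *
from workcell import get_state
import sys
s=get_state(); R=Ro.from_rotvec(s["tcp_rot"]).as_matrix(); p=s["eef_pos"]
print("t",s["t"],"p",p.round(4),"reader mm",(w2r(p)*1000).round(1),"F",s["force"].round(1),"Fr",(Rr.T@s["force"]).round(1),"op",round(s["opening"],4))
yr=-Rr[:,1]; x=np.array([0,0,-1.]); Rt=np.stack([x,np.cross(yr,x),yr],1)
print("rot err",Ro.from_matrix(R.T@Rt).as_rotvec().round(4))
if len(sys.argv)>1:
    t=r2w(*map(float,sys.argv[1:4])); print("tool shift mm",(R.T@(t-p)*1000).round(1))
E
python3 st.py -0.195 0.052 0.3
```

```text
t 0.1 p [ 0.2166 -0.4775  0.1977] reader mm [-480.7 -711.3  197.7] F [-1.  -0.4 -0.8] Fr [-1.  -0.2 -0.8] op 0.0855
rot err [ 3.063e-01 -1.700e-03  2.000e-04]
tool shift mm [-101.2  502.5 -641.8]
```

>>> play_rows:
  rows:
    - {"tx":-40,"ty":0,"tz":0,"wx":0.1,"wy":0,"wz":0,"claw":1}
    - {"tx":-40,"ty":0,"tz":0,"wx":0.1,"wy":0,"wz":0,"claw":1}
    - {"tx":-30,"ty":0,"tz":0,"wx":0.106,"wy":0,"wz":0,"claw":1}
    - {"tx":0,"ty":0,"tz":0,"wx":0,"wy":0,"wz":0,"claw":1}
    - {"tx":0,"ty":0,"tz":0,"wx":0,"wy":0,"wz":0,"claw":1}

```text
t: 0.6
eef_pos: [0.217, -0.4784, 0.3085]
tcp_rot: [1.119, 1.263, -1.12]
force: [-0.1, 0.3, -0.7]
opening: 0.0123
```

```bash
python3 st.py -0.195 0.052 0.3
```

```text
t 0.6 p [ 0.217  -0.4784  0.3085] reader mm [-480.4 -712.2  308.5] F [-0.1  0.3 -0.7] Fr [-0.   0.3 -0.7] op 0.0123
rot err [ 0.0011  0.0008 -0.0003]
tool shift mm [   8.   286.2 -763.9]
```

>>> play_rows:
  rows:
    - {"tx":0,"ty":14.3,"tz":-38.2,"wx":0,"wy":0,"wz":0,"claw":1}
    - {"tx":0,"ty":14.3,"tz":-38.2,"wx":0,"wy":0,"wz":0,"claw":1}
    - {"tx":0,"ty":14.3,"tz":-38.2,"wx":0,"wy":0,"wz":0,"claw":1}
    - {"tx":0,"ty":14.3,"tz":-38.2,"wx":0,"wy":0,"wz":0,"claw":1}
    - {"tx":0,"ty":14.3,"tz":-38.2,"wx":0,"wy":0,"wz":0,"claw":1}

```text
t: 1.1
eef_pos: [0.2642, -0.2775, 0.3064]
tcp_rot: [1.122, 1.267, -1.121]
force: [0.9, 1.0, 0.4]
opening: -0.0001
```

>>> play_rows:
  rows:
    - {"tx":0,"ty":14.3,"tz":-38.2,"wx":0,"wy":0,"wz":0,"claw":1}
    - {"tx":0,"ty":14.3,"tz":-38.2,"wx":0,"wy":0,"wz":0,"claw":1}
    - {"tx":0,"ty":14.3,"tz":-38.2,"wx":0,"wy":0,"wz":0,"claw":1}
    - {"tx":0,"ty":14.3,"tz":-38.2,"wx":0,"wy":0,"wz":0,"claw":1}
    - {"tx":0,"ty":14.3,"tz":-38.2,"wx":0,"wy":0,"wz":0,"claw":1}

```text
t: 1.6
eef_pos: [0.312, -0.0799, 0.3067]
tcp_rot: [1.12, 1.266, -1.122]
force: [0.9, 0.2, -0.4]
opening: -0.0002
```

```bash
python3 st.py -0.195 0.052 0.3
```

```text
t 1.6 p [ 0.312  -0.0799  0.3067] reader mm [-338.5 -327.9  306.7] F [ 0.9  0.2 -0.4] Fr [ 0.9  0.1 -0.4] op -0.0002
rot err [ 0.0005 -0.0011  0.0027]
tool shift mm [   6.7  143.7 -379.8]
```

>>> play_rows:
  rows:
    - {"tx":0,"ty":14.3,"tz":-38.2,"wx":0,"wy":0,"wz":0,"claw":1}
    - {"tx":0,"ty":14.3,"tz":-38.2,"wx":0,"wy":0,"wz":0,"claw":1}
    - {"tx":0,"ty":14.3,"tz":-38.2,"wx":0,"wy":0,"wz":0,"claw":1}
    - {"tx":0,"ty":14.3,"tz":-38.2,"wx":0,"wy":0,"wz":0,"claw":1}
    - {"tx":0,"ty":14.3,"tz":-38.2,"wx":0,"wy":0,"wz":0,"claw":1}

```text
t: 2.1
eef_pos: [0.366, 0.0759, 0.3075]
tcp_rot: [1.107, 1.318, -1.07]
force: [-1.1, -1.3, -0.0]
opening: 0.0001
```

>>> play_rows:
  rows:
    - {"tx":0,"ty":14.3,"tz":-38.2,"wx":0,"wy":0,"wz":0,"claw":1}
    - {"tx":0,"ty":14.3,"tz":-38.2,"wx":0,"wy":0,"wz":0,"claw":1}
    - {"tx":20,"ty":14.3,"tz":-38.2,"wx":0,"wy":0,"wz":0,"claw":1}
    - {"tx":40,"ty":14.3,"tz":-38.2,"wx":0,"wy":0,"wz":0,"claw":1}
    - {"tx":40,"ty":14.3,"tz":-38.2,"wx":0,"wy":0,"wz":0,"claw":1}

```text
t: 2.6
eef_pos: [0.4183, 0.1728, 0.2321]
tcp_rot: [1.07, 1.44, -0.941]
force: [-0.3, -1.0, -0.9]
opening: -0.0001
```

```bash
python3 st.py -0.190 0.052 0.038
python3 - <<'E'
from h import *
from workcell import eyes
c=eyes.calibration("wrist"); p,d=eyes.read_camera("wrist"); cv2.imwrite("pics/w1.png",p); np.save("w1.npy",d); np.savez("w1_cal.npz",K=c["K"],T=c["camera_from_world"])
E
```

```text
t 2.6 p [0.4183 0.1728 0.2321] reader mm [-202.9  -89.6  232.1] F [-0.3 -1.  -0.9] Fr [-0.4 -0.9 -0.9] op -0.0001
rot err [ 0.1724 -0.1292  0.0118]
tool shift mm [ 210.2   37.1 -111.1]
```

View pics/w1.png

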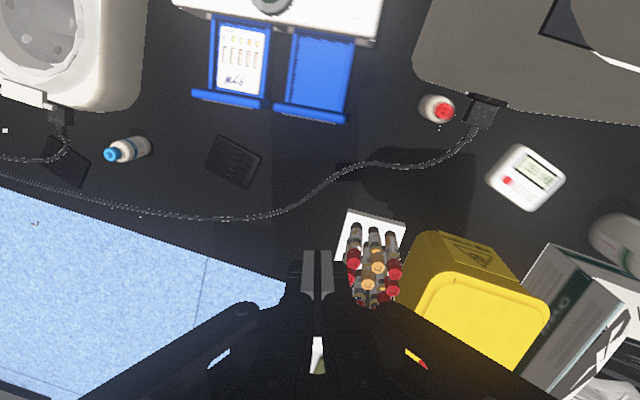

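The wrist view shows the plate in the left tray at (240,60) and the empty tray at (318,75). The arm fell behind its commanded motion, so I'll check the joints.

```bash
python3 st.py -0.190 0.052 0.038; python3 -c "
from workcell import get_state;s=get_state();print(s['joints'].round(3))"
```

```text
t 2.65 p [0.4166 0.1739 0.2267] reader mm [-204.4  -88.3  226.7] F [-0.3  1.  -2.4] Fr [-0.2  1.  -2.4] op 0.0003
rot err [ 0.1739 -0.1304  0.0194]
tool shift mm [ 204.6   40.1 -109.8]
[ 0.293  0.126 -0.244  1.209  0.131  3.14 ]
```

Joint 6 is at its limit, so I'll turn the tool the other way. The half-turn gives the same tool shape.

>>> play_rows:
  rows:
    - {"tx":0,"ty":0,"tz":0,"wx":-0.148,"wy":0,"wz":0,"claw":1}
    - {"tx":0,"ty":0,"tz":0,"wx":-0.148,"wy":0,"wz":0,"claw":1}
    - {"tx":0,"ty":0,"tz":0,"wx":-0.148,"wy":0,"wz":0,"claw":1}
    - {"tx":0,"ty":0,"tz":0,"wx":-0.148,"wy":0,"wz":0,"claw":1}
    - {"tx":0,"ty":0,"tz":0,"wx":-0.148,"wy":0,"wz":0,"claw":1}

```text
t: 3.15
eef_pos: [0.4171, 0.1716, 0.2331]
tcp_rot: [0.508, 1.599, -0.335]
force: [-0.3, -0.1, -1.2]
opening: 0.0002
```

>>> play_rows:
  rows:
    - {"tx":0,"ty":0,"tz":0,"wx":-0.148,"wy":0,"wz":0,"claw":1}
    - {"tx":0,"ty":0,"tz":0,"wx":-0.148,"wy":0,"wz":0,"claw":1}
    - {"tx":0,"ty":0,"tz":0,"wx":-0.148,"wy":0,"wz":0,"claw":1}
    - {"tx":0,"ty":0,"tz":0,"wx":-0.148,"wy":0,"wz":0,"claw":1}
    - {"tx":0,"ty":0,"tz":0,"wx":-0.148,"wy":0,"wz":0,"claw":1}

```text
t: 3.65
eef_pos: [0.4171, 0.1716, 0.2331]
tcp_rot: [-0.063, 1.589, 0.262]
force: [0.3, -0.7, -0.3]
opening: 0.0001
```

>>> play_rows:
  rows:
    - {"tx":0,"ty":0,"tz":0,"wx":-0.148,"wy":0,"wz":0,"claw":1}
    - {"tx":0,"ty":0,"tz":0,"wx":-0.148,"wy":0,"wz":0,"claw":1}
    - {"tx":0,"ty":0,"tz":0,"wx":-0.148,"wy":0,"wz":0,"claw":1}
    - {"tx":0,"ty":0,"tz":0,"wx":-0.148,"wy":0,"wz":0,"claw":1}
    - {"tx":0,"ty":0,"tz":0,"wx":-0.148,"wy":0,"wz":0,"claw":1}

```text
t: 4.15
eef_pos: [0.4171, 0.1716, 0.2331]
tcp_rot: [-0.632, 1.418, 0.837]
force: [-0.2, 0.5, -0.3]
opening: -0.0001
```

```bash
sed -i 's/yr=-Rr/yr=Rr/' st.py; python3 st.py -0.190 0.052 0.038; python3 -c "
from workcell import get_state;s=get_state();print(s['joints'].round(3))"
```

```text
t 4.15 p [0.4171 0.1716 0.2331] reader mm [-204.2  -90.7  233.1] F [-0.2  0.5 -0.3] Fr [-0.1  0.5 -0.3] op -0.0001
rot err [-0.7431  0.1114 -0.0702]
tool shift mm [211.2  65.2  99. ]
[ 0.29   0.118 -0.236  1.219  0.129  0.914]
```

>>> play_rows:
  rows:
    - {"tx":0,"ty":0,"tz":0,"wx":-0.147,"wy":0.022,"wz":-0.014,"claw":1}
    - {"tx":0,"ty":0,"tz":0,"wx":-0.147,"wy":0.022,"wz":-0.014,"claw":1}
    - {"tx":0,"ty":0,"tz":0,"wx":-0.147,"wy":0.022,"wz":-0.014,"claw":1}
    - {"tx":0,"ty":0,"tz":0,"wx":-0.147,"wy":0.022,"wz":-0.014,"claw":1}
    - {"tx":0,"ty":0,"tz":0,"wx":-0.147,"wy":0.022,"wz":-0.014,"claw":1}

```text
t: 4.65
eef_pos: [0.4173, 0.1716, 0.2331]
tcp_rot: [-1.29, 1.155, 1.291]
force: [-0.3, 0.2, -0.7]
opening: 0.0
```

```bash
python3 st.py -0.190 0.052 0.038
```

```text
t 4.65 p [0.4173 0.1716 0.2331] reader mm [-204.   -90.7  233.1] F [-0.3  0.2 -0.7] Fr [-0.3  0.2 -0.7] op 0.0
rot err [-0.0082  0.0001 -0.0006]
tool shift mm [195.1 -12.9 142.8]
```

>>> play_rows:
  rows:
    - {"tx":0,"ty":-3,"tz":36,"wx":-0.008,"wy":0,"wz":0,"claw":1}
    - {"tx":10,"ty":-3,"tz":36,"wx":0,"wy":0,"wz":0,"claw":1}
    - {"tx":20,"ty":-3,"tz":36,"wx":0,"wy":0,"wz":0,"claw":1}
    - {"tx":35,"ty":-3,"tz":35,"wx":0,"wy":0,"wz":0,"claw":1}
    - {"tx":35,"ty":-1,"tz":0,"wx":0,"wy":0,"wz":0,"claw":1}

```text
t: 5.15
eef_pos: [0.4152, 0.32, 0.1327]
tcp_rot: [-1.293, 1.146, 1.296]
force: [0.5, -0.8, -0.5]
opening: -0.0001
```

```bash
python3 st.py -0.190 0.052 0.038
python3 - <<'E'
from h import *
from workcell import eyes
c=eyes.calibration("wrist"); p,d=eyes.read_camera("wrist"); cv2.imwrite("pics/w2.png",p); np.save("w2.npy",d); np.savez("w2_cal.npz",K=c["K"],T=c["camera_from_world"])
E
```

```text
t 5.15 p [0.4152 0.32   0.1327] reader mm [-188.3   56.9  132.7] F [ 0.5 -0.8 -0.5] Fr [ 0.4 -0.9 -0.5] op -0.0001
rot err [-0.002   0.0044  0.0024]
tool shift mm [94.6  1.9 -5.3]
```

View pics/w2.png

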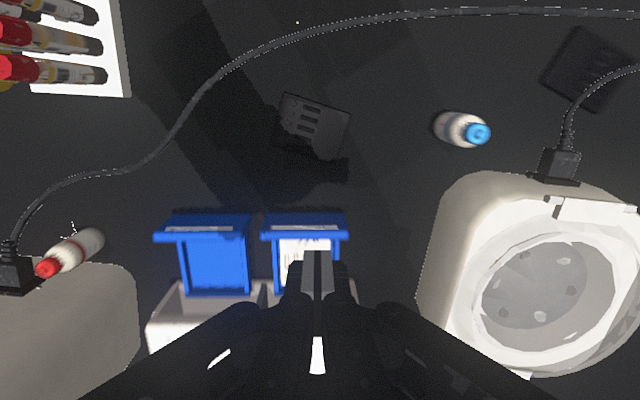

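The wrist camera now looks back toward the robot. I'll check where its housing sits relative to the reader.

Run:
```python
from h import *
K,T=cal("w2"); c=-T[:3,:3].T@T[:3,3]; print("cam world",c,"reader",w2r(c),"fwd",Rr.T@(-T[2,:3]))
W=(backproj("w2",np.load("w2.npy"))-C)@Rr
p=cv2.imread("pics/w2.png"); hsv=cv2.cvtColor(p,cv2.COLOR_BGR2HSV)
b=(hsv[...,0]>100)&(hsv[...,0]<130)&(hsv[...,1]>120)
b[:205]=0;b[305:]=0;b[:,:150]=0;b[:,360:]=0
for nm,(a,e) in dict(empty=(150,255),full=(258,360)).items():
    m=b.copy(); m[:,:a]=0;m[:,e:]=0; m&=(W[...,2]>.045)&(W[...,2]<.065)
    q=W[m]; print(nm,len(q),np.percentile(q,[2,50,98],axis=0).round(4))
for v,u in ((300,318),(280,318),(262,318)): print(W[v,u])
```

```text
cam world [0.33159787 0.31001107 0.30734249] reader [-0.27255817  0.05692555  0.30734249] fwd [ 0.3309641   0.00142342 -0.94364227]
empty 1153 [[-0.1539 -0.0846  0.0474]
 [-0.1511 -0.0468  0.0551]
 [-0.1449 -0.0085  0.0568]]
full 929 [[-0.1548  0.0082  0.0475]
 [-0.1525  0.0458  0.0548]
 [-0.1464  0.0834  0.0567]]
[-0.19422065  0.05733323  0.20224077]
[-0.19882348  0.05737656  0.19540438]
[-0.19833044  0.05745386  0.18028949]
```

>>> play_rows:
  rows:
    - {"tx":30,"ty":0,"tz":-5,"wx":0,"wy":0,"wz":0,"claw":1}
    - {"tx":30,"ty":0,"tz":0,"wx":0,"wy":0,"wz":0,"claw":1}
    - {"tx":25,"ty":0,"tz":0,"wx":0,"wy":0,"wz":0,"claw":1}
    - {"tx":10,"ty":0,"tz":0,"wx":0,"wy":0,"wz":0,"claw":1}
    - {"tx":0,"ty":0,"tz":0,"wx":0,"wy":0,"wz":0,"claw":1}

```text
t: 5.7
eef_pos: [0.4137, 0.3098, 0.0376]
tcp_rot: [-1.291, 1.156, 1.294]
force: [-0.3, 0.4, 1.0]
opening: 0.0002
```

```bash
python3 st.py -0.170 0.052 0.038
```

```text
t 5.7 p [0.4137 0.3098 0.0376] reader mm [-191.1   46.9   37.6] F [-0.3  0.4  1. ] Fr [-0.3  0.4  1. ] op 0.0002
rot err [-0.0061 -0.0005 -0.0028]
tool shift mm [ -0.4 -21.    5.2]
```

>>> play_rows:
  rows:
    - {"tx":0,"ty":-5,"tz":3,"wx":-0.006,"wy":0,"wz":0,"claw":1}
    - {"tx":0,"ty":-5,"tz":0,"wx":0,"wy":0,"wz":0,"claw":1}
    - {"tx":0,"ty":-4,"tz":0,"wx":0,"wy":0,"wz":0,"claw":1}
    - {"tx":0,"ty":-4,"tz":0,"wx":0,"wy":0,"wz":0,"claw":1}
    - {"tx":0,"ty":-4,"tz":0,"wx":0,"wy":0,"wz":0,"claw":1}

```text
t: 6.2
eef_pos: [0.4364, 0.317, 0.0388]
tcp_rot: [-1.297, 1.148, 1.298]
force: [0.5, -0.1, 0.1]
opening: 0.0002
```

>>> play_rows:
  rows:
    - {"tx":0,"ty":-4,"tz":0,"wx":0,"wy":0,"wz":0,"claw":1}
    - {"tx":0,"ty":-4,"tz":0,"wx":0,"wy":0,"wz":0,"claw":1}
    - {"tx":0,"ty":-4,"tz":0,"wx":0,"wy":0,"wz":0,"claw":1}
    - {"tx":0,"ty":-4,"tz":0,"wx":0,"wy":0,"wz":0,"claw":1}
    - {"tx":0,"ty":-4,"tz":0,"wx":0,"wy":0,"wz":0,"claw":1}

```text
t: 6.7
eef_pos: [0.4559, 0.3191, 0.0383]
tcp_rot: [-1.297, 1.149, 1.298]
force: [0.5, -0.4, -0.0]
opening: 0.0003
```

```bash
python3 st.py -0.091 0.052 0.038
python3 - <<'E'
from h import *
from workcell import eyes
p,d=eyes.read_camera("scene"); cv2.imwrite("pics/s3.png",cv2.resize(p[150:260,200:340],None,fx=5,fy=5,interpolation=cv2.INTER_CUBIC))
E
```

```text
t 6.7 p [0.4559 0.3191 0.0383] reader mm [-148.1   51.2   38.3] F [ 0.5 -0.4 -0. ] Fr [ 0.5 -0.5 -0. ] op 0.0003
rot err [ 0.0012  0.0011 -0.0001]
tool shift mm [  0.3 -57.1   0.8]
```

View pics/s3.png

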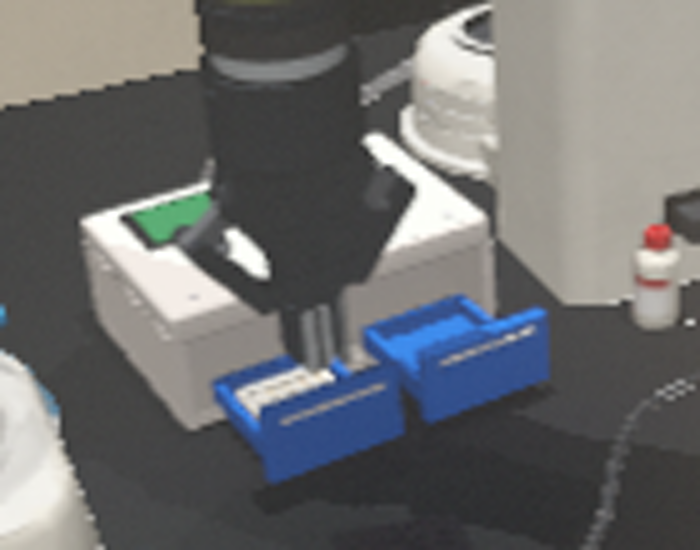

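Run:
```python
from h import *
from workcell import eyes,get_state
K,T=cal("scene")
def pr(P,K=K,T=T):
    c=T[:3,:3]@P+T[:3,3]; return np.array([K[0,0]*c[0]/-c[2]+K[0,2], -K[1,1]*c[1]/-c[2]+K[1,2]])
s=get_state(); p=s["eef_pos"]; q=pr(p); print("cam",-T[:3,:3].T@T[:3,3],"tcp px",q,"crop",(q-[200,150])*5)
for n,P in dict(panL=(-.155,.087,.056),panR=(-.155,.007,.056),panRb=(-.155,.007,.010),btn=(-.045,0,.096)).items(): print(n,(pr(r2w(*P))-[200,150])*5)
for n in ("top","wrist"):
    c=eyes.calibration(n); p_,d=eyes.read_camera(n)
    np.save(f"{n}4.npy",d); np.savez(f"{n}4_cal.npz",K=c["K"],T=c["camera_from_world"])
    if n=="top": p_=cv2.resize(p_[115:205,240:330],None,fx=6,fy=6,interpolation=cv2.INTER_CUBIC)
    cv2.imwrite(f"pics/{n}4.png",p_)
```

```text
cam [-0.31756578  0.53041397  0.58989312] tcp px [263.37161091 232.24488557] crop [316.85805455 411.22442785]
panL [257.07591139 413.14467171]
panR [395.73133824 363.57400501]
panRb [401.84086496 434.03209672]
btn [310.4568025 212.2769433]
```

View pics/wrist4.png

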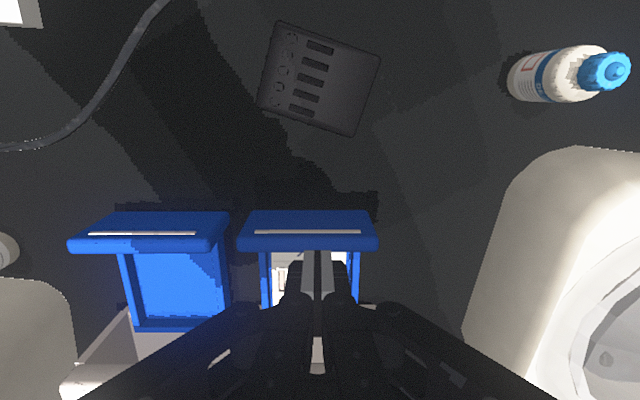

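View pics/top4.png

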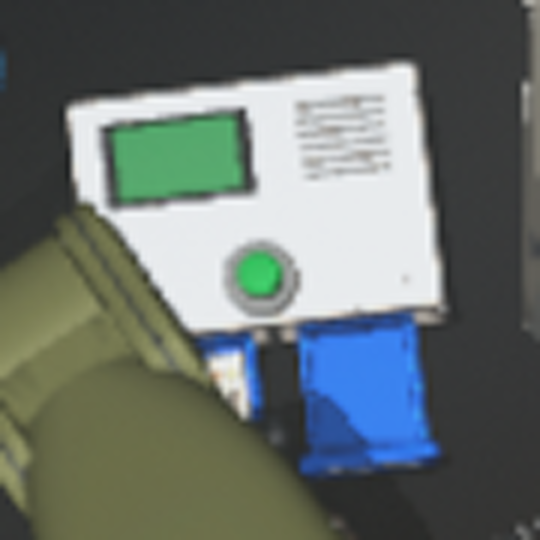

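Run:
```python
from h import *
W=(backproj("wrist4",np.load("wrist4.npy"))-C)@Rr*1000
for u in (255,270,310,318,326,345,365):
    print(u,[(v,*W[v,u].round(0).astype(int).tolist()) for v in range(200,300,8)])
print('empty');
for u in (150,):
    print(u,[(v,*W[v,u].round(0).astype(int).tolist()) for v in range(200,300,8)])
```

```text
255 [(200, -157, 7, -1), (208, -152, 7, 1), (216, -154, 11, 22), (224, -154, 14, 35), (232, -155, 16, 48), (240, -153, 18, 56), (248, -148, 17, 55), (256, -112, 4, -1), (264, -105, 4, -1), (272, -98, 4, -2), (280, -92, 3, 0), (288, -84, 3, 0), (296, -77, 2, -1)]
270 [(200, -157, 18, 0), (208, -151, 18, 0), (216, -155, 21, 23), (224, -154, 23, 35), (232, -155, 25, 49), (240, -152, 25, 54), (248, -149, 26, 56), (256, -121, 19, 16), (264, -115, 18, 16), (272, -108, 18, 16), (280, -102, 18, 16), (288, -95, 17, 15), (296, -89, 17, 17)]
310 [(200, -157, 46, 0), (208, -151, 46, -1), (216, -154, 47, 23), (224, -155, 47, 36), (232, -155, 48, 49), (240, -153, 48, 54), (248, -148, 48, 55), (256, -157, 48, 80), (264, -157, 48, 88), (272, -158, 49, 94), (280, -158, 49, 101), (288, -157, 49, 105), (296, -158, 49, 112)]
318 [(200, -157, 52, -1), (208, -151, 52, -1), (216, -154, 52, 22), (224, -154, 52, 36), (232, -155, 52, 49), (240, -153, 52, 54), (248, -149, 52, 56), (256, -158, 52, 81), (264, -157, 52, 87), (272, -158, 52, 95), (280, -158, 52, 101), (288, -158, 52, 106), (296, -155, 52, 108)]
32
[... 422 characters left out ...]
 55), (256, -124, 71, 21), (264, -154, 65, 82), (272, -153, 64, 87), (280, -154, 64, 95), (288, -153, 63, 100), (296, -160, 62, 115)]
365 [(200, -157, 86, -2), (208, -151, 86, -2), (216, -154, 82, 22), (224, -154, 81, 35), (232, -155, 79, 48), (240, -153, 78, 55), (248, -149, 78, 56), (256, -112, 88, -1), (264, -106, 88, 0), (272, -98, 89, -1), (280, -91, 89, -1), (288, -84, 89, -1), (296, -76, 90, -1)]
empty
150 [(200, -157, -66, 0), (208, -151, -68, -1), (216, -154, -57, 21), (224, -153, -51, 33), (232, -155, -44, 48), (240, -153, -41, 54), (248, -232, 52, 213), (256, -121, -65, 16), (264, -115, -66, 16), (272, -109, -67, 16), (280, -102, -68, 16), (288, -95, -70, 16), (296, -88, -71, 16)]
```

The fingertips don't seem to be touching the panel. Wrist depth shows the visible tips ending at about z 0.077, while the reported TCP is at z 0.038. I'll measure that offset and the gripper's profile.

```bash
python3 - <<'E'
from h import *
d=np.load("wrist4.npy")
W=(backproj("wrist4",d)-C)@Rr*1000
for u in (306,312,318,324,330):
    print(u,[(v,*W[v,u].round(0).astype(int).tolist()) for v in range(246,256,1)])
tcp=np.array([-148.1,51.2,38.3])
# gripper profile: near points
m=(d<0.25)&(d>0)
Q=W[m]-tcp
for z in range(30,130,8):
    k=(Q[:,2]>=z)&(Q[:,2]<z+8)
    if k.any(): print("above TCP",z,"n",k.sum(),"x",np.percentile(Q[k,0],[1,99]).round(0),"y",np.percentile(Q[k,1],[1,99]).round(0))
# scene cam
E
python3 - <<'E'
from h import *
from workcell import eyes
p,d=eyes.read_camera("scene"); np.save("scene5.npy",d)
W=(backproj("scene",d)-C)@Rr*1000
tcp=np.array([-148.1,51.2,38.3]); Q=W[150:240,235:300].reshape(-1,3)-tcp
k0=(abs(Q[:,0])<90)&(abs(Q[:,1])<80)
for z in range(20,200,10):
    k=k0&(Q[:,2]>=z)&(Q[:,2]<z+10)&(Q[:,0]<45)
    if k.any(): print("scene above TCP",z,"n",k.sum(),"x",Q[k,0].min().round(0),Q[k,0].max().round(0),"y",Q[k,1].min().round(0),Q[k,1].max().round(0))
E
```

```text
306 [(246, -150, 45, 56), (247, -149, 45, 56), (248, -148, 45, 55), (249, -147, 45, 54), (250, -157, 46, 73), (251, -157, 46, 75), (252, -157, 46, 76), (253, -232, 52, 213), (254, -157, 46, 78), (255, -158, 46, 80)]
312 [(246, -150, 49, 55), (247, -149, 49, 56), (248, -148, 49, 54), (249, -148, 49, 56), (250, -157, 49, 74), (251, -157, 49, 75), (252, -157, 49, 75), (253, -157, 49, 77), (254, -157, 49, 78), (255, -158, 49, 80)]
318 [(246, -150, 52, 56), (247, -149, 52, 55), (248, -149, 52, 56), (249, -148, 52, 56), (250, -157, 52, 74), (251, -157, 52, 75), (252, -157, 52, 76), (253, -158, 52, 78), (254, -158, 52, 79), (255, -158, 52, 80)]
324 [(246, -150, 55, 56), (247, -149, 55, 56), (248, -148, 55, 54), (249, -148, 55, 56), (250, -157, 55, 73), (251, -158, 55, 76), (252, -158, 55, 77), (253, -158, 55, 78), (254, -157, 55, 78), (255, -158, 55, 80)]
330 [(246, -150, 59, 56), (247, -149, 59, 56), (248, -148, 59, 55), (249, -148, 59, 56), (250, -157, 58, 75), (251, -158, 58, 76), (252, -157, 58, 76), (253, -158, 58, 78), (254, -158, 58, 79), (255, -157, 58, 79)]
above TCP 30 n 4463 x [-
[... 713 characters left out ...]
 TCP 60 n 36 x -12.0 4.0 y -14.0 13.0
scene above TCP 70 n 48 x -15.0 -2.0 y -26.0 29.0
scene above TCP 80 n 113 x -16.0 9.0 y -38.0 36.0
scene above TCP 90 n 99 x -17.0 13.0 y -45.0 43.0
scene above TCP 100 n 124 x -19.0 13.0 y -55.0 53.0
scene above TCP 110 n 130 x -20.0 2.0 y -60.0 61.0
scene above TCP 120 n 184 x -22.0 11.0 y -61.0 61.0
scene above TCP 130 n 151 x -22.0 6.0 y -48.0 52.0
scene above TCP 140 n 121 x -22.0 7.0 y -42.0 41.0
scene above TCP 150 n 37 x -34.0 3.0 y -37.0 37.0
scene above TCP 160 n 101 x -39.0 10.0 y -35.0 37.0
scene above TCP 170 n 117 x -39.0 5.0 y -28.0 37.0
scene above TCP 180 n 125 x -41.0 10.0 y -31.0 37.0
scene above TCP 190 n 127 x -39.0 7.0 y -33.0 37.0
```

Both cameras agree that the real tips end about 35 mm short of the reported TCP, so the fingers passed above the panel and touched nothing. I'll go back out and lower the tips properly, to TCP z ≈ 0.005 so the tips are at about 0.040.

>>> play_rows:
  rows:
    - {"tx":-10,"ty":5,"tz":0,"wx":0,"wy":0,"wz":0,"claw":1}
    - {"tx":0,"ty":20,"tz":0,"wx":0,"wy":0,"wz":0,"claw":1}
    - {"tx":0,"ty":20,"tz":0,"wx":0,"wy":0,"wz":0,"claw":1}
    - {"tx":10,"ty":0,"tz":0,"wx":0,"wy":0,"wz":0,"claw":1}
    - {"tx":10,"ty":0,"tz":0,"wx":0,"wy":0,"wz":0,"claw":1}

```text
t: 7.4
eef_pos: [0.4112, 0.3142, 0.0287]
tcp_rot: [-1.297, 1.147, 1.298]
force: [-0.2, -0.2, -0.4]
opening: -0.0001
```

>>> play_rows:
  rows:
    - {"tx":10,"ty":0,"tz":0,"wx":0,"wy":0,"wz":0,"claw":1}
    - {"tx":8,"ty":0,"tz":0,"wx":0,"wy":0,"wz":0,"claw":1}
    - {"tx":5,"ty":0,"tz":0,"wx":0,"wy":0,"wz":0,"claw":1}
    - {"tx":0,"ty":0,"tz":0,"wx":0,"wy":0,"wz":0,"claw":1}
    - {"tx":0,"ty":0,"tz":0,"wx":0,"wy":0,"wz":0,"claw":1}

```text
t: 7.9
eef_pos: [0.4111, 0.3137, 0.0052]
tcp_rot: [-1.297, 1.149, 1.298]
force: [-0.8, 0.2, 0.3]
opening: -0.0002
```

```bash
python3 st.py -0.091 0.050 0.005
python3 - <<'E'
from h import *
from workcell import eyes
c=eyes.calibration("wrist"); p,d=eyes.read_camera("wrist"); cv2.imwrite("pics/w6.png",p)
np.save("w6.npy",d); np.savez("w6_cal.npz",K=c["K"],T=c["camera_from_world"])
W=(backproj("w6",d)-C)@Rr*1000
for u in (318,324): print(u,[(v,*W[v,u].round(0).astype(int).tolist()) for v in range(180,270,5)])
E
```

```text
t 7.9 p [0.4111 0.3137 0.0052] reader mm [-193.2   51.1    5.2] F [-0.8  0.2  0.3] Fr [-0.8  0.3  0.3] op -0.0002
rot err [ 0.0009  0.0009 -0.0003]
tool shift mm [ 1.000e-01 -1.022e+02 -1.200e+00]
318 [(180, -228, 52, 5), (185, -225, 52, 3), (190, -222, 52, 4), (195, -219, 52, 5), (200, -216, 52, 4), (205, -213, 52, 6), (210, -210, 52, 5), (215, -205, 52, 0), (220, -201, 52, -1), (225, -198, 52, -1), (230, -195, 52, -1), (235, -192, 52, 0), (240, -188, 52, 0), (245, -184, 52, -1), (250, -203, 52, 40), (255, -203, 52, 46), (260, -203, 52, 51), (265, -202, 52, 54)]
324 [(180, -228, 55, 4), (185, -225, 55, 5), (190, -222, 55, 4), (195, -219, 55, 4), (200, -216, 55, 4), (205, -213, 55, 4), (210, -210, 55, 4), (215, -205, 56, 0), (220, -201, 56, -1), (225, -198, 56, 0), (230, -195, 56, 0), (235, -191, 56, 0), (240, -188, 56, 0), (245, -185, 56, 0), (250, -203, 55, 41), (255, -203, 55, 46), (260, -203, 55, 51), (265, -203, 54, 55)]
```

View pics/w6.png

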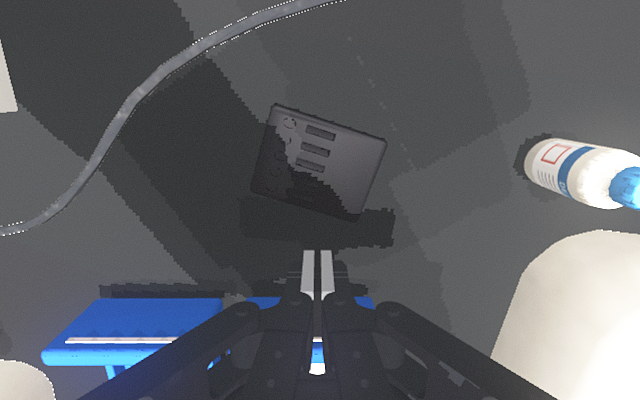

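The tips are now at z ≈ 40 mm and in front of the panel, so I can push.

>>> play_rows:
  rows:
    - {"tx":0,"ty":-6,"tz":0,"wx":0,"wy":0,"wz":0,"claw":1}
    - {"tx":0,"ty":-6,"tz":0,"wx":0,"wy":0,"wz":0,"claw":1}
    - {"tx":0,"ty":-5,"tz":0,"wx":0,"wy":0,"wz":0,"claw":1}
    - {"tx":0,"ty":-4,"tz":0,"wx":0,"wy":0,"wz":0,"claw":1}
    - {"tx":0,"ty":-3,"tz":0,"wx":0,"wy":0,"wz":0,"claw":1}

```text
t: 8.45
eef_pos: [0.4354, 0.3168, 0.0055]
tcp_rot: [-1.296, 1.149, 1.298]
force: [-0.7, 0.1, -0.4]
opening: -0.0003
```

>>> play_rows:
  rows:
    - {"tx":0,"ty":-3,"tz":0,"wx":0,"wy":0,"wz":0,"claw":1}
    - {"tx":0,"ty":-4,"tz":0,"wx":0,"wy":0,"wz":0,"claw":1}
    - {"tx":0,"ty":-4,"tz":0,"wx":0,"wy":0,"wz":0,"claw":1}
    - {"tx":0,"ty":-4,"tz":0,"wx":0,"wy":0,"wz":0,"claw":1}
    - {"tx":0,"ty":-4,"tz":0,"wx":0,"wy":0,"wz":0,"claw":1}

```text
t: 8.95
eef_pos: [0.4536, 0.3189, 0.0052]
tcp_rot: [-1.297, 1.149, 1.299]
force: [-2.1, 0.5, 0.7]
opening: 0.0002
```

```bash
python3 st.py -0.091 0.050 0.005
python3 - <<'E'
from h import *
from workcell import eyes
c=eyes.calibration("wrist"); p,d=eyes.read_camera("wrist"); cv2.imwrite("pics/w7.png",p)
p,d=eyes.read_camera("scene"); cv2.imwrite("pics/s7.png",cv2.resize(p[150:260,200:340],None,fx=5,fy=5,interpolation=cv2.INTER_CUBIC))
E
```

```text
t 8.95 p [0.4536 0.3189 0.0052] reader mm [-150.4   51.2    5.2] F [-2.1  0.5  0.7] Fr [-2.1  0.8  0.7] op 0.0002
rot err [ 0.0012  0.001  -0.0006]
tool shift mm [  0.2 -59.4  -1.2]
```

View pics/s7.png

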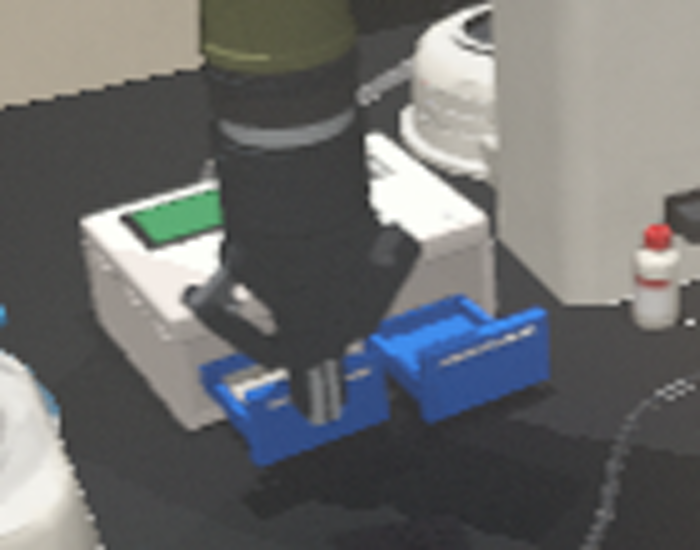

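The tray is sliding in at about 2 N and the empty tray hasn't moved. I'll keep pushing.

>>> play_rows:
  rows:
    - {"tx":0,"ty":-5,"tz":0,"wx":0,"wy":0,"wz":0,"claw":1}
    - {"tx":0,"ty":-6,"tz":0,"wx":0,"wy":0,"wz":0,"claw":1}
    - {"tx":0,"ty":-6,"tz":0,"wx":0,"wy":0,"wz":0,"claw":1}
    - {"tx":0,"ty":-6,"tz":0,"wx":0,"wy":0,"wz":0,"claw":1}
    - {"tx":0,"ty":-6,"tz":0,"wx":0,"wy":0,"wz":0,"claw":1}

```text
t: 9.55
eef_pos: [0.4829, 0.3224, 0.0053]
tcp_rot: [-1.297, 1.149, 1.298]
force: [-2.9, -0.2, -0.5]
opening: 0.0
```

>>> play_rows:
  rows:
    - {"tx":0,"ty":-5,"tz":0,"wx":0,"wy":0,"wz":0,"claw":1}
    - {"tx":0,"ty":-5,"tz":0,"wx":0,"wy":0,"wz":0,"claw":1}
    - {"tx":0,"ty":-4,"tz":0,"wx":0,"wy":0,"wz":0,"claw":1}
    - {"tx":0,"ty":-4,"tz":0,"wx":0,"wy":0,"wz":0,"claw":1}
    - {"tx":0,"ty":-4,"tz":0,"wx":0,"wy":0,"wz":0,"claw":1}

```text
t: 10.05
eef_pos: [0.5044, 0.3251, 0.0053]
tcp_rot: [-1.297, 1.149, 1.298]
force: [-1.4, -0.3, 0.5]
opening: -0.0002
```

```bash
python3 st.py -0.091 0.050 0.005
```

```text
t 10.05 p [0.5044 0.3251 0.0053] reader mm [-99.2  51.3   5.3] F [-1.4 -0.3  0.5] Fr [-1.4 -0.2  0.5] op -0.0002
rot err [ 0.0012  0.0011 -0.0002]
tool shift mm [ 0.3 -8.2 -1.3]
```

>>> play_rows:
  rows:
    - {"tx":0,"ty":-2,"tz":0,"wx":0,"wy":0,"wz":0,"claw":1}
    - {"tx":0,"ty":-2,"tz":0,"wx":0,"wy":0,"wz":0,"claw":1}
    - {"tx":0,"ty":-1,"tz":0,"wx":0,"wy":0,"wz":0,"claw":1}
    - {"tx":0,"ty":-1,"tz":0,"wx":0,"wy":0,"wz":0,"claw":1}
    - {"tx":0,"ty":-1,"tz":0,"wx":0,"wy":0,"wz":0,"claw":1}

```text
t: 10.55
eef_pos: [0.5111, 0.3259, 0.0054]
tcp_rot: [-1.297, 1.149, 1.298]
force: [-1.4, -0.5, -1.0]
opening: -0.0004
```

```bash
python3 st.py -0.091 0.050 0.005
```

```text
t 10.55 p [0.5111 0.3259 0.0054] reader mm [-92.4  51.3   5.4] F [-1.4 -0.5 -1. ] Fr [-1.5 -0.3 -1. ] op -0.0004
rot err [ 0.0012  0.0011 -0.0001]
tool shift mm [ 0.4 -1.4 -1.3]
```

>>> play_rows:
  rows:
    - {"tx":0,"ty":-1,"tz":0,"wx":0,"wy":0,"wz":0,"claw":1}
    - {"tx":0,"ty":-1,"tz":0,"wx":0,"wy":0,"wz":0,"claw":1}
    - {"tx":0,"ty":-1,"tz":0,"wx":0,"wy":0,"wz":0,"claw":1}
    - {"tx":0,"ty":0,"tz":0,"wx":0,"wy":0,"wz":0,"claw":1}
    - {"tx":0,"ty":0,"tz":0,"wx":0,"wy":0,"wz":0,"claw":1}

```text
t: 11.05
eef_pos: [0.5117, 0.3259, 0.0053]
tcp_rot: [-1.295, 1.152, 1.302]
force: [-7.0, -1.5, 3.7]
opening: 0.0002
```

```bash
python3 st.py -0.091 0.050 0.005
```

```text
t 11.05 p [0.5117 0.3259 0.0053] reader mm [-91.9  51.3   5.3] F [-7.  -1.5  3.7] Fr [-7.2 -0.7  3.7] op 0.0002
rot err [ 0.0017  0.0013 -0.0042]
tool shift mm [ 0.3 -0.9 -1.3]
```

It's at a firm stop (7 N, position as expected). I'll hold it with a bit more push, then back off and lift.

>>> play_rows:
  rows:
    - {"tx":0,"ty":-2,"tz":0,"wx":0,"wy":0,"wz":0,"claw":1}
    - {"tx":0,"ty":0,"tz":0,"wx":0,"wy":0,"wz":0,"claw":1}
    - {"tx":0,"ty":5,"tz":0,"wx":0,"wy":0,"wz":0,"claw":1}
    - {"tx":0,"ty":20,"tz":0,"wx":0,"wy":0,"wz":0,"claw":1}
    - {"tx":0,"ty":25,"tz":0,"wx":0,"wy":0,"wz":0,"claw":1}

```text
t: 11.55
eef_pos: [0.4689, 0.3214, 0.006]
tcp_rot: [-1.297, 1.145, 1.294]
force: [0.5, 1.2, 0.5]
opening: -0.0001
```

>>> play_rows:
  rows:
    - {"tx":-30,"ty":0,"tz":0,"wx":0,"wy":0,"wz":0,"claw":1}
    - {"tx":-40,"ty":0,"tz":0,"wx":0,"wy":0,"wz":0,"claw":1}
    - {"tx":-40,"ty":0,"tz":0,"wx":0,"wy":0,"wz":0,"claw":1}
    - {"tx":0,"ty":0,"tz":0,"wx":0,"wy":0,"wz":0,"claw":1}
    - {"tx":0,"ty":0,"tz":0,"wx":0,"wy":0,"wz":0,"claw":1}

```text
t: 12.05
eef_pos: [0.4687, 0.3215, 0.1172]
tcp_rot: [-1.297, 1.143, 1.295]
force: [-0.3, 0.1, -0.7]
opening: -0.0001
```

```bash
python3 st.py -0.045 0 0.115
python3 - <<'E'
from h import *
from workcell import eyes
c=eyes.calibration("wrist"); p,d=eyes.read_camera("wrist"); cv2.imwrite("pics/w8.png",p)
np.save("w8.npy",d); np.savez("w8_cal.npz",K=c["K"],T=c["camera_from_world"])
W=(backproj("w8",d)-C)@Rr*1000
hsv=cv2.cvtColor(p,cv2.COLOR_BGR2HSV)
b=(hsv[...,0]>100)&(hsv[...,0]<130)&(hsv[...,1]>120)&(W[...,2]>40)&(W[...,2]<70)&(W[...,0]>-200)&(W[...,0]<-50)
for n,k in dict(full=b&(W[...,1]>3)&(W[...,1]<100),empty=b&(W[...,1]<-3)&(W[...,1]>-100)).items():
    if k.sum(): print(n,k.sum(),np.percentile(W[k],[2,50,98],axis=0).round(1))
p,d=eyes.read_camera("scene"); cv2.imwrite("pics/s8.png",cv2.resize(p[150:260,200:340],None,fx=5,fy=5,interpolation=cv2.INTER_CUBIC))
E
```

```text
t 12.05 p [0.4687 0.3215 0.1172] reader mm [-135.1   51.9  117.2] F [-0.3  0.1 -0.7] Fr [-0.3  0.1 -0.7] op -0.0001
rot err [0.001  0.0032 0.0054]
tool shift mm [  2.5 -90.  -52. ]
full 559 [[-80.    7.7  40.5]
 [-78.7  23.1  53.8]
 [-71.8  84.2  56.4]]
empty 1490 [[-153.8  -84.4   43.2]
 [-150.2  -44.6   55. ]
 [-144.    -8.2   56.7]]
```

View pics/s8.png

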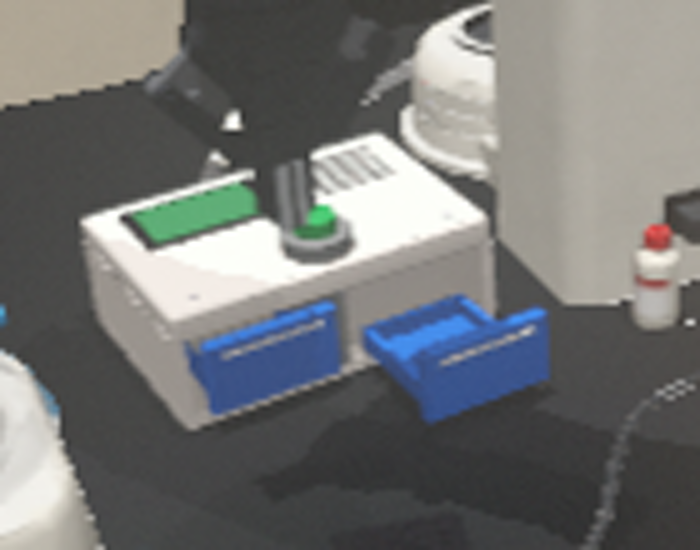

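View pics/w8.png

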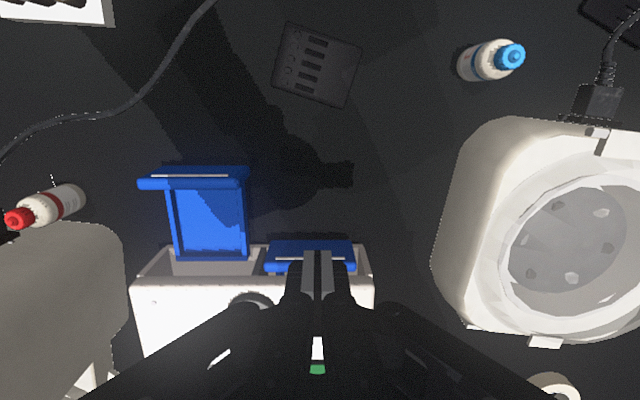

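The tray face is 80 mm in front of the reader's centre, so it's home, and the empty tray is unchanged at -154 mm. Next I'll move over the button.

>>> play_rows:
  rows:
    - {"tx":0,"ty":-22,"tz":-13,"wx":0,"wy":0,"wz":0,"claw":1}
    - {"tx":0,"ty":-22,"tz":-13,"wx":0,"wy":0,"wz":0,"claw":1}
    - {"tx":0,"ty":-22,"tz":-13,"wx":0,"wy":0,"wz":0,"claw":1}
    - {"tx":0,"ty":-22,"tz":-13,"wx":0,"wy":0,"wz":0,"claw":1}
    - {"tx":0,"ty":0,"tz":0,"wx":0,"wy":0,"wz":0,"claw":1}

```text
t: 12.65
eef_pos: [0.5624, 0.2776, 0.1131]
tcp_rot: [-1.295, 1.152, 1.296]
force: [0.2, 0.3, 0.3]
opening: 0.0004
```

```bash
python3 st.py -0.045 0 0.070
python3 - <<'E'
from h import *
from workcell import eyes
p,d=eyes.read_camera("scene"); cv2.imwrite("pics/s9.png",cv2.resize(p[130:240,200:340],None,fx=5,fy=5,interpolation=cv2.INTER_CUBIC))
c=eyes.calibration("wrist"); p,d=eyes.read_camera("wrist"); cv2.imwrite("pics/w9.png",p)
E
```

```text
t 12.65 p [0.5624 0.2776 0.1131] reader mm [-47.3  -2.7 113.1] F [0.2 0.3 0.3] Fr [0.2 0.2 0.3] op 0.0004
rot err [-0.0019 -0.0003 -0.0005]
tool shift mm [43.1 -2.3  2.8]
```

View pics/s9.png

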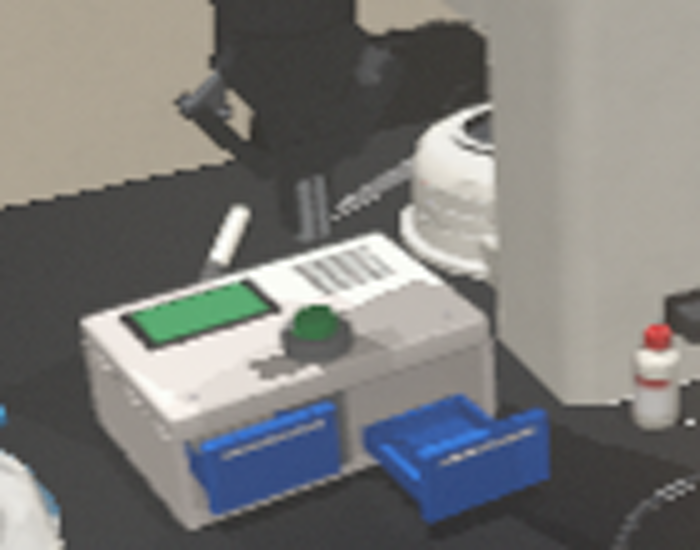

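View pics/w9.png

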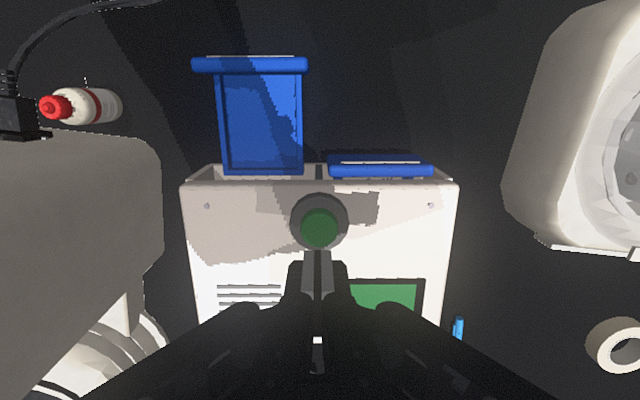

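>>> play_rows:
  rows:
    - {"tx":15,"ty":-2,"tz":2,"wx":0,"wy":0,"wz":0,"claw":1}
    - {"tx":15,"ty":0,"tz":0,"wx":0,"wy":0,"wz":0,"claw":1}
    - {"tx":10,"ty":0,"tz":0,"wx":0,"wy":0,"wz":0,"claw":1}
    - {"tx":5,"ty":0,"tz":0,"wx":0,"wy":0,"wz":0,"claw":1}
    - {"tx":2,"ty":0,"tz":0,"wx":0,"wy":0,"wz":0,"claw":1}

```text
t: 13.25
eef_pos: [0.5609, 0.2816, 0.0676]
tcp_rot: [-1.297, 1.15, 1.299]
force: [-0.2, 0.9, 0.5]
opening: 0.0002
```

>>> play_rows:
  rows:
    - {"tx":2,"ty":0,"tz":0,"wx":0,"wy":0,"wz":0,"claw":1}
    - {"tx":2,"ty":0,"tz":0,"wx":0,"wy":0,"wz":0,"claw":1}
    - {"tx":2,"ty":0,"tz":0,"wx":0,"wy":0,"wz":0,"claw":1}
    - {"tx":1,"ty":0,"tz":0,"wx":0,"wy":0,"wz":0,"claw":1}
    - {"tx":0,"ty":0,"tz":0,"wx":0,"wy":0,"wz":0,"claw":1}

```text
t: 13.75
eef_pos: [0.5624, 0.2819, 0.0618]
tcp_rot: [-1.297, 1.148, 1.298]
force: [0.2, 1.0, 2.1]
opening: -0.0002
```

```bash
python3 st.py -0.045 0 0.055
```

```text
t 13.75 p [0.5624 0.2819 0.0618] reader mm [-46.8   1.5  61.8] F [0.2 1.  2.1] Fr [0.3 1.  2.1] op -0.0002
rot err [0.0011 0.0017 0.0011]
tool shift mm [ 6.8 -1.8 -1.5]
```

>>> play_rows:
  rows:
    - {"tx":1.5,"ty":0,"tz":0,"wx":0,"wy":0,"wz":0,"claw":1}
    - {"tx":1.5,"ty":0,"tz":0,"wx":0,"wy":0,"wz":0,"claw":1}
    - {"tx":1,"ty":0,"tz":0,"wx":0,"wy":0,"wz":0,"claw":1}
    - {"tx":1,"ty":0,"tz":0,"wx":0,"wy":0,"wz":0,"claw":1}
    - {"tx":0,"ty":0,"tz":0,"wx":0,"wy":0,"wz":0,"claw":1}

```text
t: 14.25
eef_pos: [0.5624, 0.2819, 0.058]
tcp_rot: [-1.297, 1.147, 1.297]
force: [-2.0, -1.0, 11.4]
opening: -0.0
```

```bash
python3 st.py -0.045 0 0.055
```

```text
t 14.25 p [0.5624 0.2819 0.058 ] reader mm [-46.8   1.5  58. ] F [-2.  -1.  11.4] Fr [-2.1 -0.7 11.4] op -0.0
rot err [0.0011 0.0019 0.0017]
tool shift mm [ 3.  -1.8 -1.5]
```

>>> play_rows:
  rows:
    - {"tx":1,"ty":0,"tz":0,"wx":0,"wy":0,"wz":0,"claw":1}
    - {"tx":1,"ty":0,"tz":0,"wx":0,"wy":0,"wz":0,"claw":1}
    - {"tx":0,"ty":0,"tz":0,"wx":0,"wy":0,"wz":0,"claw":1}
    - {"tx":0,"ty":0,"tz":0,"wx":0,"wy":0,"wz":0,"claw":1}
    - {"tx":0,"ty":0,"tz":0,"wx":0,"wy":0,"wz":0,"claw":1}

```text
t: 14.75
eef_pos: [0.5625, 0.282, 0.0579]
tcp_rot: [-1.297, 1.146, 1.297]
force: [-5.3, -1.5, 20.1]
opening: -0.0004
```

```bash
python3 st.py -0.045 0 0.055
python3 - <<'E'
from h import *
from workcell import eyes
c=eyes.calibration("wrist"); p,d=eyes.read_camera("wrist"); cv2.imwrite("pics/w10.png",p)
E
```

```text
t 14.75 p [0.5625 0.282  0.0579] reader mm [-46.7   1.6  57.9] F [-5.3 -1.5 20.1] Fr [-5.5 -0.9 20.1] op -0.0004
rot err [0.0011 0.0023 0.0029]
tool shift mm [ 2.9 -1.7 -1.6]
```

View pics/w10.png

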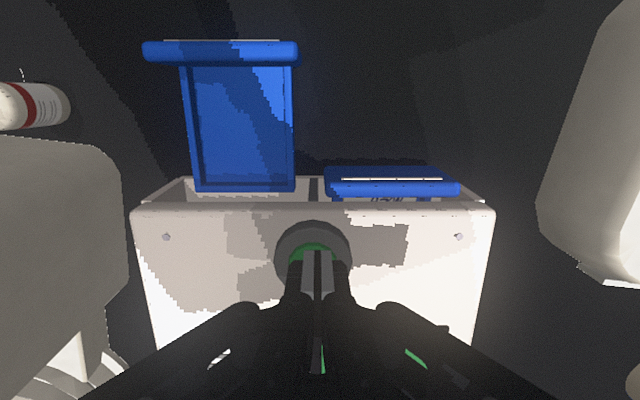

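```bash
cat > g.py <<'E'
from h import *
from workcell import eyes
c=eyes.calibration("wrist"); p,d=eyes.read_camera("wrist"); np.savez("wg_cal.npz",K=c["K"],T=c["camera_from_world"])
W=(backproj("wg",d)-C)@Rr*1000
hsv=cv2.cvtColor(p,cv2.COLOR_BGR2HSV)
near=(np.hypot(W[...,0]+45,W[...,1])<22)&(W[...,2]>60)&(W[...,2]<115)
g=near&(hsv[...,0]>40)&(hsv[...,0]<85)&(hsv[...,1]>90)
print("green",g.sum(),np.percentile(W[g],[5,50,95],axis=0).round(1))
r=np.hypot(W[...,0]+45,W[...,1]); k=near&(r>16)&(r<19)&(W[...,0]<-45)&(W[...,2]<100)
print("collar",k.sum(),np.percentile(W[k][:,2],[5,50,95]).round(1))
k=(abs(W[...,0]+55)<12)&(abs(W[...,1]-60)<30)&(W[...,2]>60)&(W[...,2]<90); print("top",np.median(W[k][:,2]))
cv2.imwrite("pics/wg_%d.png"%len(__import__('os').listdir('pics')),p)
E
python3 g.py
```

```text
green 312 [[-57.  -11.5  87.1]
 [-54.7  -5.1  89.2]
 [-49.    7.3  90.7]]
collar 577 [85.5 86.4 87.4]
top 74.33471628648584
```

The green cap is now at z ≈ 90 mm, down from about 96, so it's fully pressed. I'll release it and lift straight up.

>>> play_rows:
  rows:
    - {"tx":-5,"ty":0,"tz":0,"wx":0,"wy":0,"wz":0,"claw":1}
    - {"tx":-15,"ty":0,"tz":0,"wx":0,"wy":0,"wz":0,"claw":1}
    - {"tx":-30,"ty":0,"tz":0,"wx":0,"wy":0,"wz":0,"claw":1}
    - {"tx":-30,"ty":10,"tz":0,"wx":0,"wy":0,"wz":0,"claw":1}
    - {"tx":0,"ty":0,"tz":0,"wx":0,"wy":0,"wz":0,"claw":1}

```text
t: 15.35
eef_pos: [0.5535, 0.2813, 0.1383]
tcp_rot: [-1.298, 1.143, 1.295]
force: [1.4, 0.2, -0.4]
opening: -0.0007
```

>>> play_rows:
  rows:
    - {"tx":0,"ty":0,"tz":0,"wx":0,"wy":0,"wz":0,"claw":1}
    - {"tx":0,"ty":0,"tz":0,"wx":0,"wy":0,"wz":0,"claw":1}
    - {"tx":0,"ty":0,"tz":0,"wx":0,"wy":0,"wz":0,"claw":1}
    - {"tx":0,"ty":0,"tz":0,"wx":0,"wy":0,"wz":0,"claw":1}
    - {"tx":0,"ty":0,"tz":0,"wx":0,"wy":0,"wz":0,"claw":1}

```text
t: 15.85
eef_pos: [0.5516, 0.2801, 0.1334]
tcp_rot: [-1.296, 1.15, 1.299]
force: [0.2, 0.3, 0.1]
opening: -0.0002
```

```bash
python3 st.py; python3 g.py
python3 - <<'E'
from h import *
from workcell import eyes
W=(backproj("wg",eyes.read_camera("wrist")[1])-C)@Rr*1000
p,_=eyes.read_camera("wrist"); hsv=cv2.cvtColor(p,cv2.COLOR_BGR2HSV)
b=(hsv[...,0]>100)&(hsv[...,0]<130)&(hsv[...,1]>120)&(W[...,2]>40)&(W[...,2]<70)&(W[...,0]>-200)&(W[...,0]<-50)
for n,k in dict(full=b&(W[...,1]>3)&(W[...,1]<100),empty=b&(W[...,1]<-3)&(W[...,1]>-100)).items():
    print(n,k.sum(),np.percentile(W[k],[2,50,98],axis=0).round(1))
p,d=eyes.read_camera("scene"); cv2.imwrite("pics/send.png",p)
E
ls pics
```

```text
t 15.85 p [0.5516 0.2801 0.1334] reader mm [-57.6   1.  133.4] F [0.2 0.3 0.1] Fr [0.2 0.3 0.1] op -0.0002
rot err [ 0.0011  0.0006 -0.0013]
green 468 [[-54.9 -11.2  95.2]
 [-43.3  -3.3  96.4]
 [-35.3   7.8  97.5]]
collar 279 [85.3 86.5 87.5]
top 74.37423971345216
full 1127 [[-79.7   7.8  45.3]
 [-76.2  44.8  54.7]
 [-71.5  82.9  56.4]]
empty 1559 [[-153.6  -84.9   51.7]
 [-148.6  -47.3   54.9]
 [-143.7   -9.5   56.7]]
s3.png
s7.png
s8.png
s9.png
scene0.png
scene0c.png
send.png
top0.png
top0c.png
top4.png
w1.png
w10.png
w2.png
w6.png
w7.png
w8.png
w9.png
wg_17.png
wg_18.png
wrist4.png
```

View pics/send.png

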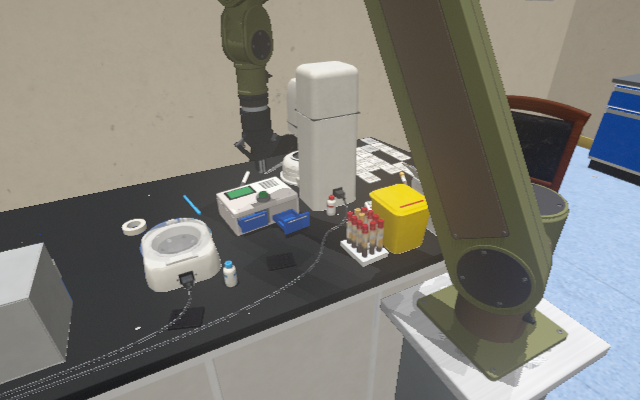

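The button is back up (96.4 mm), the tray is home, the empty tray hasn't moved, and the arm is clear of everything. I'm handing in.

```bash
python3 -c "
from workcell import job; print(job.finish_job())"
```

```text
the job is handed in; nothing more can be done
None
```

I pushed the tray with the plate (left bay) home, pressed the green start button right down, let it come back up, and handed the job in at about 16 s. No verdict was reported.

**Last checks:**
- **Loaded tray:** its front face is 80 mm in front of the reader's centre, which is fully home. It met a firm stop at about 7 N.
- **Start button:** the cap went from about 96 mm to 90 mm above the bench, with 20 N on it, and returned to 96.4 mm.
- **Empty tray:** its front stayed within about 0.3 mm of where it started.
- **Clearance:** the force reading was near zero with the arm lifted clear. In the last scene picture the bench items in view, including both dropper bottles, look unmoved; I did not measure them.
- **Not checked:** I couldn't see the plate properly once its tray was inside the reader, so its final position is unconfirmed. The push was slow, and the fingers only touched the tray's front panel.

**What didn't go to plan:**
- **Wrist limit:** the first approach ran into the last joint's limit, so I turned the tool half a turn the other way.
- **Fingertip offset:** the camera depth showed the real fingertips about 35 mm short of the reported TCP. Because of that, the first push passed over the panel and above the plate without touching anything. I backed out, allowed for the offset and pushed again.

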